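# Draw the L-shaped electrode out of the electrolysis cell and hang it to drain

### The job

Take the red-headed L-shaped electrode out of the emptied electrolysis cell: swing the blue shutter fully aside, lift the electrode and tip it over so that its long foot threads out through the small port in the bolted cover, without knocking or forcing it against the cell. Hang it by its white collar in the free slot of the drain rack, upright and with its foot pointing out of the slot's open end, let go, then swing the shutter fully back over the port. Leave everything else where it is, including the black-headed electrode and the dish on the rack.

Things in the scene. Friction and masses are not known exactly. Their poses are not given: they have to be found in the camera images.
- tank: Electrolysis cell, fixed, dry: clear box 180 (x) by 210 (y) mm, bolted white cover 6 mm thick with its top 110 mm over the bench. Inside: free height from 13 mm (graphite plate on the floor) to 104 mm over the bench. Two brass posts 18 mm high on the cover at x +74, y +-30 mm. Origin: centre of the underside; x away from the robot at yaw 0, y left, z up.
- port (a point): Centre of the port, level with the cover's top: a rectangular hole through the cover with a black rim line, 42 mm along the tank's x and 44 mm along its y, at x = +20 mm, y = 0 of the tank. Axes as the tank's.
- pivot (a point): Shutter's pivot, a vertical axis 80 mm from the port's centre towards the tank's -y; the point is level with the cover's top. Axes as the tank's.
- shutter (a joint): Angle of the blue swing shutter (rad): 0 closed over the port, pointing from the pivot to the tank's +y; grows anticlockwise from above, the knob going towards the tank's -x; stop at 1.85 (fully aside). Starts at 0 to 0.15. Light friction (0.06 N m); stays where left. A level sheet 60 mm wide, its top 14 mm over the cover, that passes above the electrode's collar; its slit clears the neck.
- shutter_knob (a point): Centre of the top of the shutter's black knob: upright cylinder 22 mm in diameter and 38 mm high on the sheet (its top 52 mm over the cover), 122 mm from the pivot axis.
- electrode: L-shaped electrode (loose, 0.2 to 0.4 kg). Red head 30 x 30 mm, 23 to 68 mm above the origin (hold it here), 8 mm stud on top; neck 10 mm thick; white collar 64 (x) x 58 (y) x 6 mm; flat steel stem 5 (x) x 22 (y) mm, 88 mm down; foot 5 mm thick, 22 mm wide, from its end to -x. Origin: centre of the collar's underside; z up the stem. Starts with the collar on the cover, foot to the tank's -x.
- foot_tip (a point): Middle of the end of the foot: (-72.5, 0, -85.5) mm in the electrode's frame. Axes as the electrode's. The foot is longer than the port: it comes out only with its tip tipped down, head leaning to the tank's -x (35 to 40 degrees is ample).
- heel (a point): Where stem and foot meet: (0, 0, -85.5) mm in the electrode's frame; axes as the electrode's. Way out: raise the electrode until the foot is close under the cover, tip it about the heel while bringing the heel into the middle of the port, then draw it out heel first along the line of its foot (up and to the tank's +x).
- rack: Drain rack, fixed: drip tray 150 (x) x 190 (y) mm with 12 mm rim, a grey cross bar joining the rails at the back, x +66 mm, three flat grey rails along x (from x -45 to +69 mm, 8 mm thick, tops 125 mm over the bench) that leave two slots open to -x. 10 mm posts under the rails at both ends, none in the slots. Origin: centre of the underside; x away from the robot at yaw 0.
- slot_left (a point): Where a hung electrode's origin belongs in the slot at y = +42, x = +10 mm of the rack: middle of the slot, level with the rails' tops. The slot is 34 mm wide, its rails carry the collar on both sides; the electrode can be let down from above with its foot along the slot, pointing to the rack's -x. Axes as the rack's.
- slot_right (a point): The same for the slot at y = -42 mm.
- counter: Black-headed straight plate electrode (loose) that hangs in one of the two slots, same head, neck and collar as the other's, a black plate 50 x 4 mm below to 88 mm under the collar. Origin: centre of the collar's underside. The slot without it is the free one.
- dish: Shallow glass dish 66 mm across, 12 mm high, loose on the rack's tray under the free slot. Origin: centre of the underside.
- cell_block: Bystander: white and black fuel-cell block 110 x 110 x 24 mm with studs up to 34 mm. Origin: centre of the underside.
- end_plate: Bystander: stainless end plate 100 x 80 x 8 mm lying between tank and rack. Origin: centre of the underside.
- wrench: Bystander: steel wrench 150 mm long, lying flat, its length along x. Origin: centre of the underside.
- pen: Bystander: ball pen 140 mm long, 11 mm thick, lying along its x. Origin: centre of the underside.
- vial: Bystander: glass vial with black cap, 32 mm across, 60 mm high. Origin: centre of the underside.
- beaker: Bystander: glass beaker 70 mm across, 90 mm high. Origin: centre of the underside.
Things that resemble listed ones, but are neither listed nor needed, are in the scene too. What is shaped like the electrode but yellow is not meant.

How it is judged:
On the way, in this order (a step that is already met when the one before it is completed fails the run):
1. the shutter is swung fully aside (beyond 1.4 rad) while the electrode still sits in the port (value of joint shutter above 1.4 rad and z of electrode in the frame of port below 0.006 m and horizontal distance between electrode and port below 0.015 m), for 0.1 s.
2. the electrode is out: the whole foot is above the cover (height (world z) of each of foot_tip, heel above 0.116 m), for 0.1 s.
3. the electrode hangs in the rack's free slot and is let go (((x of electrode in the frame of slot_left between -0.022 and 0.022 m and y of electrode in the frame of slot_left between -0.014 and 0.014 m and z of electrode in the frame of slot_left between -0.004 and 0.004 m) or (x of electrode in the frame of slot_right between -0.022 and 0.022 m and y of electrode in the frame of slot_right between -0.014 and 0.014 m and z of electrode in the frame of slot_right between -0.004 and 0.004 m)) and angle between electrode's own z axis and vertical below 0.08 rad and angle between the x axis of electrode and the x axis of rack, either way round below 0.3 rad and x of foot_tip in the frame of rack below -0.02 m and contact force between electrode and rack above 0.5 N and contact force between the fingers and electrode below 0.1 N), for 0.2 s.
4. the shutter is back over the port (value of joint shutter below 0.15 rad), for 0.2 s.
At the end, for the whole second after the job is handed in: Electrode at rest, released, hanging by its collar in the free slot (22 mm along it, 14 mm across, 4 mm in height; 0.08 rad from upright, 0.3 rad from the slot line, foot to the open end); shutter closed to 0.15 rad; other things within 20 mm (pen 30 mm) of their starts (all of step 3 and value of joint shutter below 0.15 rad and linear speed of electrode below 0.02 m/s and angular speed of electrode below 0.15 rad/s and distance of each of cell_block, end_plate, wrench, vial, beaker, counter, dish from where it was at the start of the episode below 0.02 m and distance of pen from where it was at the start of the episode below 0.03 m); the robot touches nothing.
It fails at once if the lifted electrode is knocked or forced against the cell (over 25 N) (contact force between electrode and tank above 25 N and z of electrode in the frame of port above 0.005 m).
It fails at once if the electrode is dropped or put down on the bench (height (world z) of electrode below 0.09 m).
It fails at once if a bystander is displaced (20 mm; pen 30 mm) (distance of any of cell_block, end_plate, wrench, vial, beaker, counter, dish from where it was at the start of the episode above 0.02 m or distance of pen from where it was at the start of the episode above 0.03 m).
It also fails if it takes over 72 s, if anything falls off the work surface, if the arm or the gripper's body presses on something with over 40 N, if the wrist force passes 120 N, or if a joint passes its speed limit or range.

### The arm

A 7-joint arm with a two-finger parallel gripper is mounted at the origin on the work surface. World frame = base frame: x ahead of the robot, y to its left, z up, the work surface at z = 0. Lengths are in m, angles in rad, forces in N, time in s.
With the tool pointing down it reaches from about 0.35 to 0.9 m from the base axis. Payload 7.2 kg.
Tool frame: the origin (TCP) lies between the finger pads; the fingertips stand 11 mm ahead of it and the grasp point (between the pads) lies 8 mm behind it; z points along the fingers, y is the line along which they close (so a half turn about z gives the same grasp; the last joint's range is limited). The gripper opens to 88 mm and grips with 3 to 60 N. Pads are 20 mm wide; open, the fingers measure 115 mm over their backs; the gripper's body (75 mm by 178 mm) begins 61 mm behind the grasp point.
Start: joints at [1.136, 0.411, -0.013, 1.596, 0.006, 1.134, -0.082], TCP at [0.224, -0.583, 0.234] pointing down, gripper open.
Joint ranges: [-2.95, 2.95], [-0.29, 1.99], [-1.47, 1.44], [0.14, 2.54], [-1.03, 4.17], [0.13, 1.85], [-2.86, 2.86]. Speed limits (rad/s): [2.39, 2.39, 3.01, 3.01, 3.14, 3.14, 3.14].

### API

Orientations are given as a rotation vector (axis times angle).
In Python, from rig import r, viewer, sign_off gives the robot as it stands.
- The arm moves only by the tool apply_moves, never from a script. Its argument "increments" is a list of rows, each a list of 7 numbers: the opening, from -1 (shut) to 1 (fully open), so that 0 is half open, then the shift along the tool's x, y, z in m, then the turn, a rotation vector about the tool's x, y, z in degrees. A call has 1 to 12 rows; each row is the pose to reach, as a shift and turn from the pose commanded when the call began, along the tool's axes at that moment; what a row does not reach only later rows make up. A row lasts 1/10 s, in which the tool goes at most 50 mm and 8.59 degrees, less where a joint would pass 70% of its speed; a pose out of reach is approached as far as the arm can. A call with a gripper value outside its range is refused whole. The fingers move at their own pace and stop on an object; "squeeze" is the grip in N (left out, the last holds). Time passes only in rows, so rows that repeat a pose let the fingers close. It gives the time, the measured TCP pose, the force, the opening and the grip force at its end, in the units of the state.
- r.observe(): the state, without advancing time (a new reading comes with each control period).
- viewer.capture(name): name is "scene" or "top"; returns the picture (384x512x3 uint8, red, green, blue); there is no depth.
- viewer.camera_model(name): a dict with "K" (3x3 intrinsics, pixels), "extrinsics" (4x4, takes a point from camera to world coordinates). Camera axes: x right, y up, looking along -z (the intrinsics and any distortion apply to the point x, -y, -z); pixel columns grow to the right and rows downward; lengths in m; the calibration is good to about 2 mm. A picture is of the moment at which its call begins. camera_model takes no time and is no camera call.
- sign_off(): hands the job in; it is judged then, once.
The state is a dict: "time_s": time; "q": joint angles; "dq": joint speeds; "effort": joint torques, N m; "tcp_pos": TCP position; "orientation": TCP orientation; "contact_force": force on the tool from outside, world axes, zero at the start; "torque": the same for the moment, N m; "width": finger opening in m; "grasp_force": force on a finger pad.
Only numpy, scipy, OpenCV 4.12 (cv2) and the standard library are available. Lean on these libraries where they do the work, as an engineer would, in place of code of your own. Each camera call takes 0.05 s, during which the arm holds its last target. There are 200 camera calls.

## Working session

There is one attempt and no reset: what is moved stays moved. The work goes in short steps, Python scripts to look and compute and a tool call to move; the robot and the scene stay as the last step left them, time stands still between calls to the robot, and variables do not carry over. Pictures are saved under pics/ and viewed, at most 12 in all, crops included, and the job is handed in when it is done.

Besides the shell and the picture viewer there is one more tool, called after "Call:" as name(argument=value, ...) on one line, values as JSON. apply_moves: Moves the arm, as the interface text tells. Its arguments: {"type":"object","properties":{"increments":{"type":"array","items":{"type":"array","items":{"type":"number"}}},"squeeze":{"type":"number"}},"required":["increments"]}

```bash
ls; mkdir -p pics
python3 - <<'E'
from rig import r, viewer
import cv2
print(r.observe())
for n in("scene","top"):
    im=viewer.capture(n); cv2.imwrite(f"pics/{n}0.png",cv2.resize(im[:,:,::-1],(800,600),interpolation=cv2.INTER_CUBIC))
    print(n,viewer.camera_model(n))
E
```

```text
pics
{'time_s': 0.0, 'q': array([ 1.13578662,  0.41187139, -0.01273474,  1.59708349,  0.00557903,
        1.13431466, -0.0821799 ]), 'dq': array([ 0.00175556, -0.00111401, -0.0001608 , -0.00037284,  0.00062373,
       -0.00045023,  0.00140783]), 'effort': array([ 1.98461203e-04, -5.87952733e+01,  6.41392674e-01, -2.91075665e+01,
       -5.38058742e-02,  1.84164592e-02,  1.58231996e-04]), 'tcp_pos': array([ 0.2239418 , -0.58294723,  0.23281057]), 'orientation': array([-3.08731806e+00, -5.72755367e-01,  6.06886485e-04]), 'contact_force': array([-0.92209083, -0.50356263,  0.56529666]), 'torque': array([-0.01456458,  0.00037341, -0.03370189]), 'grasp_force': 0.0, 'width': 0.08781826817502193}
scene {'K': array([[348.87242113,   0.        , 252.92717779],
       [  0.        , 348.87242113, 190.496827  ],
       [  0.        ,   0.        ,   1.        ]]), 'extrinsics': array([[-0.23901717, -0.63272112,  0.7365696 ,  1.2460594 ],
       [ 0.97082746, -0.17063688,  0.16845506,  0.07059965],
       [ 0.01910086,  0.75534564,  0.65504818,  0.76510733],
       [ 0.        ,  0.        ,  0.        ,  1.        ]])}
top {'K': array([[351.12897665,   0.        , 258.08609272],
       [  0.        , 351.12897665, 192.21254555],
       [  0.        ,   0.        ,   1.        ]]), 'extrinsics': array([[-0.01589592,  0.99652292, -0.08178868,  0.43793442],
       [-0.99962708, -0.01765523, -0.02083237, -0.11413658],
       [-0.02220393,  0.08142703,  0.99643195,  1.01304469],
       [ 0.        ,  0.        ,  0.        ,  1.        ]])}
```

View pics/scene0.png

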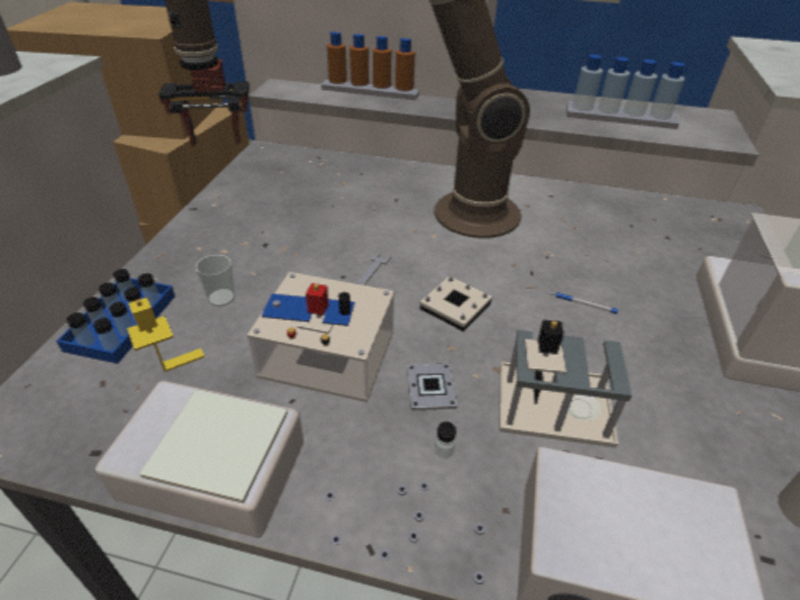

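View pics/top0.png

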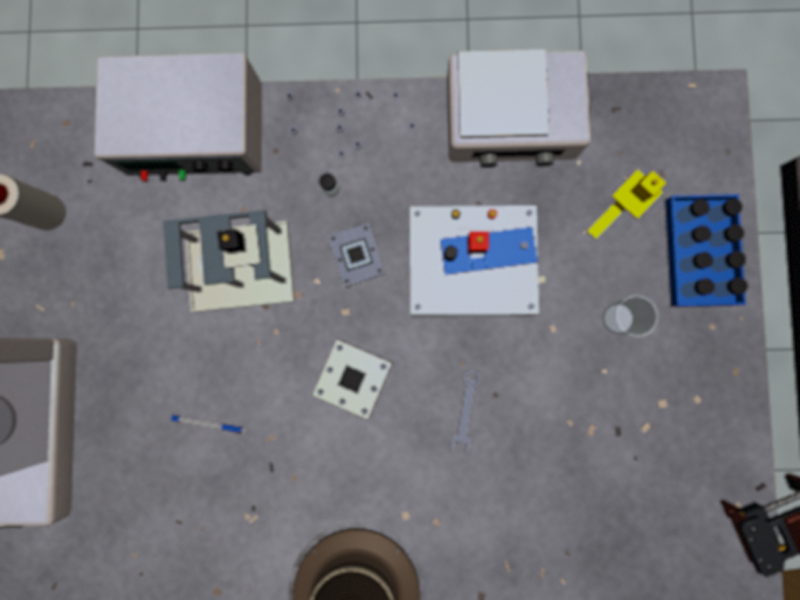

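The scene shows the red electrode at (317,297) and the knob at (344,303) on the tank, with the yellow look-alike at (145,315). In the top view the red head is at (479,241), the knob at (450,253), the pivot at (525,245) and the rack around (230,260), with the black head at (232,240). The red electrode in the tank is the one meant; the yellow L lies outside on the bench. Next is one enlarged crop to confirm that and measure.

Run:
```python
from rig import viewer
import cv2,numpy as np
im=viewer.capture("top")[:,:,::-1]
a=im[122:210,255:352]; b=im[127:207,98:195]
a=cv2.resize(a,None,fx=8,fy=8,interpolation=cv2.INTER_CUBIC);b=cv2.resize(b,None,fx=8,fy=8,interpolation=cv2.INTER_CUBIC)
def grid(c,x0,y0):
    for x in range(0,c.shape[1]//8,10):
        cv2.line(c,(x*8,0),(x*8,5),(0,0,255),1);cv2.putText(c,str(x+x0),(x*8,15),0,.4,(0,0,255),1)
    for y in range(0,c.shape[0]//8,10):
        cv2.line(c,(0,y*8),(5,y*8),(0,0,255),1);cv2.putText(c,str(y+y0),(6,y*8+5),0,.4,(0,0,255),1)
    return c
cv2.imwrite("pics/a.png",grid(a,255,122)[:600]);cv2.imwrite("pics/b.png",grid(b,98,127)[:600])
print(a.shape,b.shape)
```

```text
(704, 776, 3) (640, 776, 3)
```

View pics/a.png

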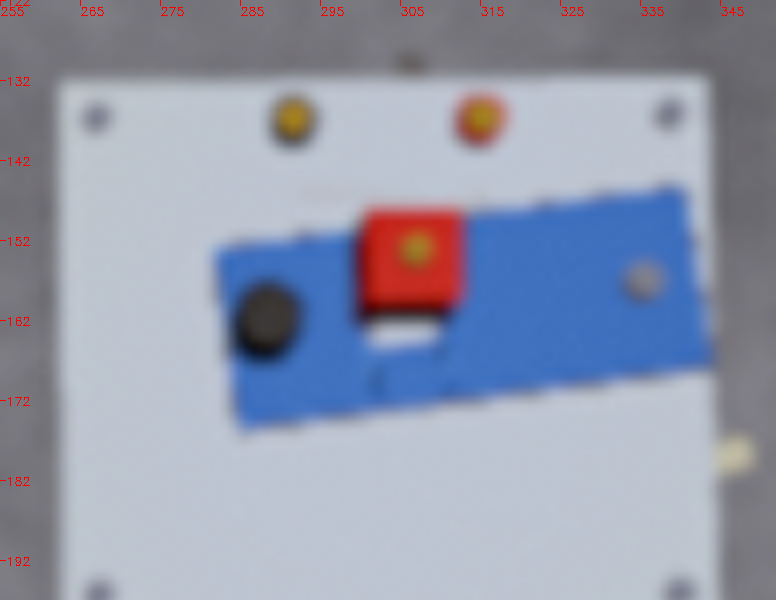

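View pics/b.png

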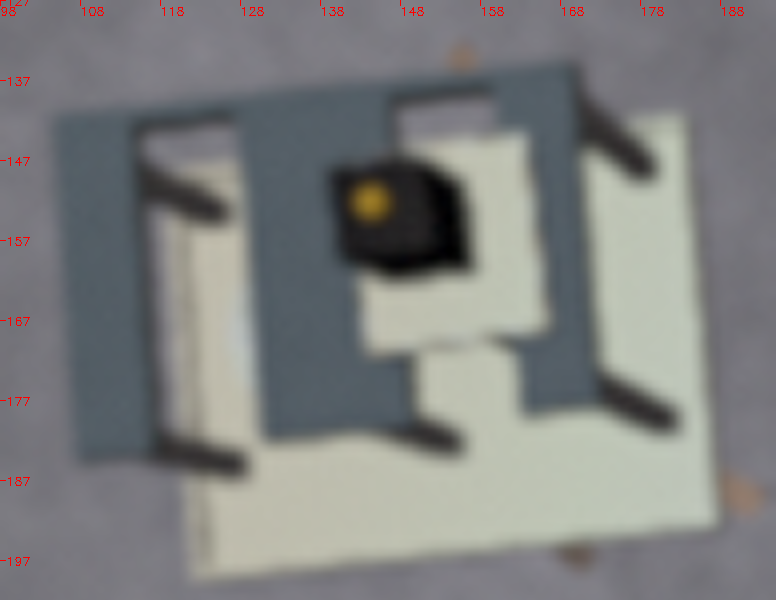

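The crops confirm the red-headed electrode at the port (head top centre at about pixel (306,153)), the knob at (288,162) and the pivot screw at (335,157). The free slot is the left one (y +42), between the rails at columns 116 to 129. Next I fit the poses.

```bash
cat > h.py <<'E'
import numpy as np
from rig import r, viewer
from scipy.optimize import least_squares
from scipy.spatial.transform import Rotation as R
def proj(P,n="top"):
    m=viewer.camera_model(n);E=np.array(m["extrinsics"]);K=np.array(m["K"])
    c=(np.atleast_2d(P)-E[:3,3])@E[:3,:3]; c=c*[1,-1,-1]
    u=c@K.T; return u[:,:2]/u[:,2:]
def ray(px,z,n="top"):
    m=viewer.camera_model(n);E=np.array(m["extrinsics"]);K=np.array(m["K"])
    d=np.linalg.solve(K,[px[0],px[1],1])*[1,-1,-1]; d=E[:3,:3]@d
    return E[:3,3]+d*(z-E[2,3])/d[2]
def place(p,L):  # p=x,y,yaw
    L=np.atleast_2d(L); c,s=np.cos(p[2]),np.sin(p[2])
    return np.c_[p[0]+c*L[:,0]-s*L[:,1],p[1]+s*L[:,0]+c*L[:,1],L[:,2]]
E
python3 - <<'E'
from h import *
A=lambda x,y:((x+.5)/8-.5+255,(y+.5)/8-.5+122)
B=lambda x,y:((x+.5)/8-.5+98,(y+.5)/8-.5+127)
pa=[A(62,78),A(708,75),A(97,118),A(669,115),A(99,590),A(680,587),A(293,118),A(481,118),A(644,282)]
def ft(p):
    bx,by=p[3:5]
    L=np.array([(.09,.105,.11),(.09,-.105,.11),(bx,by,.112),(bx,-by,.112),(-bx,by,.112),(-bx,-by,.112),(.074,.03,.128),(.074,-.03,.128),(.02,-.08,.126)])
    return (proj(place(p,L))-pa).ravel()
s=least_squares(ft,[.48,-.3,0,.08,.09],loss="soft_l1");t=s.x;print("tank",t.round(4),s.fun.reshape(-1,2).round(1).tolist())
port=place(t,[.02,0,.11])[0];piv=place(t,[.02,-.08,.11])[0]
kn=ray(A(268,318),.162);d=kn-piv
print("port",port,"pivot",piv,"knob",kn,"r",np.hypot(d[0],d[1]),"shutter",np.arctan2(d[1],d[0])-np.pi/2-t[2])
st=ray(A(417,249),.186);print("stud",st)
hd=[A(365,208),A(465,210),A(463,303),A(362,297)]
def fe(p):
    return (proj(place(p,[(.015,.015,.178),(.015,-.015,.178),(-.015,-.015,.178),(-.015,.015,.178)]))-hd).ravel()
s=least_squares(fe,[*st[:2],0]);print("head",s.x.round(4),s.fun.round(1))
pb=[B(265,440),B(412,432),B(155,462),B(522,417),B(53,118),B(577,66),B(77,462),B(598,408)]
def fr(p):
    w=p[3];L=[(-.045,.025,.125),(-.045,-.025,.125),(-.045,.059,.125),(-.045,-.059,.125),(.069,w,.125),(.069,-w,.125),(-.045,w,.125),(-.045,-w,.125)]
    return (proj(place(p,L))-pb).ravel()
s=least_squares(fr,[.5,.1,0,.08],loss="soft_l1");print("rack",s.x.round(4),s.fun.reshape(-1,2).round(1).tolist())
q=s.x;print("slotL",place(q,[.01,.042,.125]),"slotR",place(q,[.01,-.042,.125]))
print("counter stud",ray(B(371,202),.125+.076), ray(B(371,202),.125+.07))
E
```

```text
tank [ 0.5791 -0.212  -0.0151  0.077   0.0929] [[-0.2, 0.4], [-0.3, 0.3], [0.1, 0.1], [0.2, 0.0], [0.0, -0.0], [-0.0, 0.2], [0.2, -0.4], [0.2, -0.5], [-0.2, -0.1]]
port [ 0.59908927 -0.21230444  0.11      ] pivot [ 0.59787888 -0.29229528  0.11      ] knob [ 0.58229441 -0.17085875  0.162     ] r 0.12243245709492599 shutter 0.1427670545199857
stud [ 0.59807778 -0.2139476   0.186     ]
head [ 0.598  -0.2139 -0.0577] [ 0.  -0.6  0.  -0.4 -0.1  0.3  0.   0.6]
rack [0.5892 0.2109 0.0828 0.085 ] [[-0.5, 0.7], [0.5, -0.3], [0.2, -0.7], [-0.2, 0.3], [0.1, -0.2], [-0.4, -0.4], [-0.1, 0.3], [0.4, 0.4]]
slotL [[0.59568764 0.25354996 0.125     ]] slotR [[0.60263431 0.1698377  0.125     ]]
counter stud [0.60502148 0.17076218 0.201     ] [0.60625605 0.17286723 0.195     ]
```

```bash
cat >> h.py <<'E'
def Rt(yaw,tilt=0):
    # base: tool y=+X', x=+Y', z down; tilt leans the tool back (wrist to -X'), yaw about world z
    B=np.array([[0,1,0],[1,0,0],[0,0,-1.]])
    return R.from_rotvec([0,0,yaw])*R.from_rotvec([0,-tilt,0])*R.from_matrix(B)
def rel(pos,rot):
    o=r.observe(); R0=R.from_rotvec(o["orientation"])
    return np.r_[R0.inv().apply(np.array(pos)-o["tcp_pos"])*1000,(R0.inv()*rot).as_rotvec(degrees=True)].round(1)
E
python3 -c "
from h import *
print(rel([.582,-.171,.235],Rt(0)))"
```

```text
[ 4.820e+02 -2.563e+02 -1.700e+00 -1.000e-01 -0.000e+00 -6.900e+01]
```

Call:
apply_moves(increments=[[0,0.04,-0.021,0,0,0,-6],[0,0.085,-0.045,0,0,0,-12],[0,0.13,-0.069,0,0,0,-18],[0,0.175,-0.093,0,0,0,-25],[0,0.22,-0.117,0,0,0,-31],[0,0.265,-0.141,0,0,0,-38],[0,0.31,-0.165,0,0,0,-44],[0,0.355,-0.189,0,0,0,-51],[0,0.4,-0.213,0,0,0,-57],[0,0.44,-0.234,0,0,0,-63],[0,0.47,-0.25,0,0,0,-67],[0,0.482,-0.256,0,0,0,-69]])

```text
time_s: 1.35
tcp_pos: [0.5843, -0.1669, 0.2334]
orientation: [-2.211, -2.23, -0.003]
contact_force: [0.6, -0.3, -0.8]
width: 0.0438
grasp_force: 0.0
```

Run:
```python
from h import *
import cv2
o=r.observe();print(o["q"].round(2),o["contact_force"].round(1),rel([.582,-.171,.143],Rt(0)))
a=viewer.capture("scene")[:,:,::-1][150:250,150:270]
cv2.imwrite("pics/k.png",cv2.resize(a,None,fx=5,fy=5,interpolation=cv2.INTER_CUBIC))
```

```text
[ 0.52  0.42 -0.44  1.62  0.19  1.15  0.04] [ 0.6 -0.3 -0.8] [-4.3 -2.4 90.3  0.  -0.1  0.5]
```

View pics/k.png

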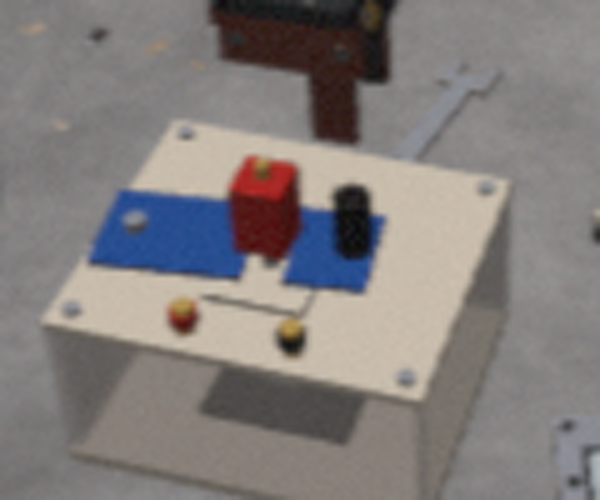

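The crop shows the red head at (265,205) in crop pixels, the knob at (352,220) and the gripper above them. I descend and grip the knob.

Call:
apply_moves(increments=[[0,-0.004,-0.002,0.02,0,0,0],[0,-0.004,-0.002,0.045,0,0,0],[0,-0.004,-0.002,0.07,0,0,0],[0,-0.004,-0.002,0.085,0,0,0],[0,-0.004,-0.002,0.09,0,0,0],[0,-0.004,-0.002,0.09,0,0,0],[-0.6,-0.004,-0.002,0.09,0,0,0],[-0.8,-0.004,-0.002,0.09,0,0,0],[-0.8,-0.004,-0.002,0.09,0,0,0],[-0.8,-0.004,-0.002,0.09,0,0,0]], squeeze=8)

```text
time_s: 2.4
tcp_pos: [0.5808, -0.1757, 0.1445]
orientation: [2.22, 2.221, 0.001]
contact_force: [-0.5, 0.1, 3.0]
width: 0.0218
grasp_force: 8.0
```

Run:
```python
from h import *
piv=np.array([.5979,-.2923]); o=r.observe()
p=o["tcp_pos"];print(p,o["width"],o["grasp_force"],o["contact_force"].round(1),o["q"].round(2))
d=p[:2]-piv; a0=np.arctan2(d[1],d[0])-np.pi/2+.0151; print("ang",a0,np.hypot(*d))
for a in np.linspace(a0,1.87,12)[1:]:
    t=a+np.pi/2-.0151
    print(a.round(2),rel([*(piv+.122*np.array([np.cos(t),np.sin(t)])),p[2]],Rt(0)))
```

```text
[ 0.58081728 -0.17571309  0.14451775] 0.021837340499863078 8.000624030828476 [-0.5  0.1  3. ] [ 0.52  0.5  -0.42  1.72  0.24  0.97  0.01]
ang 0.16058823447447967 0.11783177087322742
0.32 [ -0.1 -19.1  -0.    0.1   0.    0. ]
0.47 [ -7.1 -36.7  -0.1   0.1   0.    0. ]
0.63 [-16.7 -53.   -0.1   0.1   0.    0. ]
0.78 [-28.7 -67.6  -0.1   0.1   0.    0. ]
0.94 [-42.9 -80.2  -0.1   0.1   0.    0. ]
1.09 [-58.8 -90.4  -0.1   0.1   0.    0. ]
1.25 [-76.2 -98.1  -0.1   0.1   0.    0. ]
1.4 [-9.450e+01 -1.029e+02 -1.000e-01  1.000e-01  0.000e+00  0.000e+00]
1.56 [-1.133e+02 -1.049e+02 -1.000e-01  1.000e-01  0.000e+00  0.000e+00]
1.71 [-1.322e+02 -1.039e+02 -1.000e-01  1.000e-01  0.000e+00  0.000e+00]
1.87 [-1.508e+02 -1.001e+02 -1.000e-01  1.000e-01  0.000e+00  0.000e+00]
```

Call:
apply_moves(increments=[[-0.8,0,-0.019,0,0,0,0],[-0.8,-0.007,-0.037,0,0,0,0],[-0.8,-0.017,-0.053,0,0,0,0],[-0.8,-0.029,-0.068,0,0,0,0],[-0.8,-0.043,-0.08,0,0,0,0],[-0.8,-0.059,-0.09,0,0,0,0],[-0.8,-0.076,-0.098,0,0,0,0],[-0.8,-0.095,-0.103,0,0,0,0],[-0.8,-0.113,-0.105,0,0,0,0],[-0.8,-0.132,-0.104,0,0,0,0],[-0.8,-0.147,-0.101,0,0,0,0],[-0.8,-0.147,-0.101,0,0,0,0]])

```text
time_s: 3.6
tcp_pos: [0.4778, -0.3263, 0.144]
orientation: [2.225, 2.218, -0.004]
contact_force: [-5.9, -1.3, 8.0]
width: 0.0218
grasp_force: 8.0
```

Run:
```python
from h import *
piv=np.array([.5979,-.2923]); o=r.observe()
p=o["tcp_pos"];print(p,o["width"],o["grasp_force"],o["contact_force"].round(1),o["q"].round(2))
d=p[:2]-piv; a0=np.arctan2(d[1],d[0])%6.28318-np.pi/2+.0151; print("ang",a0,np.hypot(*d))
```

```text
[ 0.47782141 -0.32628242  0.14399561] 0.02179607788499765 8.003932312130928 [-5.9 -1.3  8. ] [ 0.81  0.46 -0.39  1.79  0.21  0.94  0.33]
ang 1.8616808141029408 0.12479452244272785
```

Call:
apply_moves(increments=[[0,-0.147,-0.101,0,0,0,0],[0,0,0,0,0,0,0],[0,0,0,0,0,0,0],[0,0,0,-0.03,0,0,0],[0,0,0,-0.07,0,0,0],[0.3,0,-0.02,-0.11,0,0,0],[0.3,0,-0.06,-0.13,0,0,0],[0.3,0,-0.08,-0.13,0,0,0],[0.3,0,-0.08,-0.13,0,0,0]])

```text
time_s: 4.5
tcp_pos: [0.3968, -0.3237, 0.2746]
orientation: [2.224, 2.218, -0.003]
contact_force: [0.7, 0.3, -0.4]
width: 0.0572
grasp_force: 0.0
```

Run:
```python
from h import *
import cv2
print(r.observe()["tcp_pos"])
a=viewer.capture("top")[:,:,::-1][125:215,255:355]
cv2.imwrite("pics/e.png",cv2.resize(a,None,fx=6.6,fy=6.6,interpolation=cv2.INTER_CUBIC))
```

```text
[ 0.39676401 -0.32373277  0.27458129]
```

View pics/e.png

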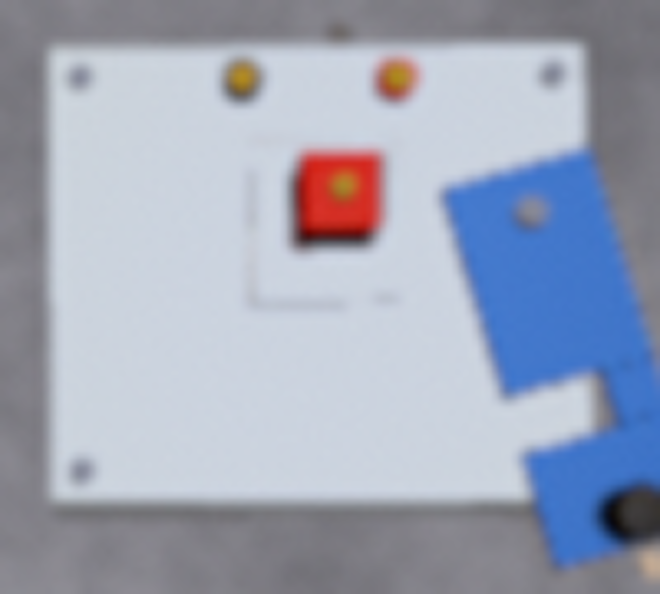

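The shutter stands fully aside, with its knob at (635,512), and the collar outline runs from (250,137) to (402,298). I fit the electrode pose from it.

Run:
```python
from h import *
A=lambda x,y:((x+.5)/6.6-.5+255,(y+.5)/6.6-.5+125)
pk=[A(250,303),A(401,298),A(250,137),A(303,152),A(382,152),A(380,236),A(300,234),A(344,185)]
L=[(-.032,.029,.116),(-.032,-.029,.116),(.032,.029,.116),(.015,.015,.178),(.015,-.015,.178),(-.015,-.015,.178),(-.015,.015,.178),(0,0,.186)]
s=least_squares(lambda p:(proj(place(p,L))-pk).ravel(),[.598,-.214,0],loss="soft_l1");print(s.x,s.fun.reshape(-1,2).round(1).tolist())
kp=ray(A(637,510),.162);print(kp)
print(rel([s.x[0],s.x[1],.25],Rt(-.015)))
```

```text
[ 0.59755273 -0.21414595 -0.02277581] [[-0.1, -0.1], [-0.3, 0.8], [-0.1, 0.5], [-0.4, -0.2], [0.2, -0.2], [0.5, -0.6], [0.1, -0.3], [0.1, 0.3]]
[ 0.48048967 -0.32039222  0.162     ]
[1.094e+02 1.991e+02 2.400e+01 0.000e+00 1.000e-01 8.000e-01]
```

Call:
apply_moves(increments=[[0.4,0.02,0.036,0,0,0,0.3],[0.4,0.042,0.076,0,0,0,0.8],[0.4,0.064,0.116,0,0,0,0.8],[0.4,0.085,0.155,0.005,0,0,0.8],[0.4,0.102,0.186,0.015,0,0,0.8],[0.4,0.109,0.199,0.024,0,0,0.8],[0.4,0.109,0.199,0.024,0,0,0.8],[0.4,0.109,0.199,0.024,0,0,0.8],[0.4,0.109,0.199,0.024,0,0,0.8]])

```text
time_s: 5.45
tcp_pos: [0.5973, -0.2151, 0.2499]
orientation: [2.238, 2.204, -0.001]
contact_force: [-0.1, -0.8, 0.3]
width: 0.0617
grasp_force: 0.0
```

Run:
```python
from h import *
o=r.observe();print(o["q"].round(2))
print(rel([.5976,-.2141,.149],Rt(-.02)))
```

```text
[ 0.59  0.46 -0.46  1.53  0.21  1.21  0.08]
[ 1.100e+00  3.000e-01  1.009e+02 -0.000e+00  1.000e-01  3.000e-01]
```

Call:
apply_moves(increments=[[0.4,0.001,0,0.025,0,0,0.3],[0.4,0.001,0,0.055,0,0,0.3],[0.4,0.001,0,0.08,0,0,0.3],[0.4,0.001,0,0.096,0,0,0.3],[0.4,0.001,0,0.101,0,0,0.3],[0.4,0.001,0,0.101,0,0,0.3],[-0.1,0.001,0,0.101,0,0,0.3],[-0.4,0.001,0,0.101,0,0,0.3],[-0.6,0.001,0,0.101,0,0,0.3],[-0.6,0.001,0,0.101,0,0,0.3],[-0.6,0.001,0,0.101,0,0,0.3]], squeeze=40)

```text
time_s: 6.55
tcp_pos: [0.5983, -0.2126, 0.1491]
orientation: [2.242, 2.2, -0.0]
contact_force: [-1.0, -0.8, 2.9]
width: 0.0299
grasp_force: 40.0
```

Run:
```python
from h import *
o=r.observe();print(o["q"].round(2),o["contact_force"].round(1))
print(rel([.5976,-.2141,.149],Rt(-.02)))
```

```text
[ 0.57  0.55 -0.44  1.64  0.26  1.02  0.03] [-1.  -0.8  2.9]
[-1.5 -0.6  0.1  0.   0.   0.1]
```

Call:
apply_moves(increments=[[-0.6,0,0,-0.004,0,0,0],[-0.6,0.001,0,-0.012,0,0,0],[-0.6,0.002,0,-0.024,0,0,0],[-0.6,0.002,0,-0.036,0,0,0],[-0.6,0.002,0,-0.048,0,0,0],[-0.6,0.002,0,-0.058,0,0,0],[-0.6,0.002,0,-0.066,0,0,0],[-0.6,0.002,0,-0.07,0,0,0],[-0.6,0.002,0,-0.072,0,0,0],[-0.6,0.002,0,-0.072,0,0,0],[-0.6,0.002,0,-0.072,0,0,0]])

```text
time_s: 7.65
tcp_pos: [0.5981, -0.2106, 0.2202]
orientation: [-2.242, -2.2, 0.001]
contact_force: [-0.9, 0.1, -3.1]
width: 0.0302
grasp_force: 40.0
```

```bash
cat >> h.py <<'E'
OFF=np.array([0,.0015,.039+.0855])   # TCP from the heel, electrode frame
def heelpose(h,th,yaw=-.02):
    Re=R.from_rotvec([0,0,yaw])*R.from_rotvec([0,-th,0])
    return np.array(h)+Re.apply(OFF),Rt(yaw,th)
E
python3 - <<'E'
from h import *
import cv2
o=r.observe();print(o["q"].round(2),o["contact_force"].round(1),o["width"],o["tcp_pos"])
h0=o["tcp_pos"]-[0,.0015,.1245];print("heel",h0)
h1=np.array([.5991,-.2123,.0965])
for i in range(1,11):
    f=i/10; print(rel(*heelpose(h0+(h1-h0)*f,np.radians(38*f))))
a=viewer.capture("scene")[:,:,::-1][130:250,150:270]
cv2.imwrite("pics/l.png",cv2.resize(a,None,fx=5,fy=5,interpolation=cv2.INTER_CUBIC))
E
```

```text
[ 0.58  0.48 -0.46  1.56  0.22  1.15  0.06] [-0.9  0.1 -3.1] 0.030158395357328654 [ 0.59808939 -0.21058082  0.22015339]
heel [ 0.59808939 -0.21208082  0.09565339]
[-0.  -8.1  0.2 -3.8 -0.   0.1]
[ -0.  -16.2   0.9  -7.6  -0.    0.1]
[ -0.  -24.3   2.2 -11.4  -0.    0.1]
[ -0.  -32.2   4.  -15.2  -0.    0.1]
[ -0.1 -40.    6.4 -19.   -0.    0.1]
[ -0.1 -47.6   9.3 -22.8  -0.    0.1]
[ -0.1 -55.   12.6 -26.6  -0.    0.1]
[ -0.1 -62.1  16.5 -30.4  -0.    0.1]
[ -0.1 -69.   20.8 -34.2  -0.    0.1]
[ -0.1 -75.6  25.6 -38.   -0.    0.1]
```

View pics/l.png

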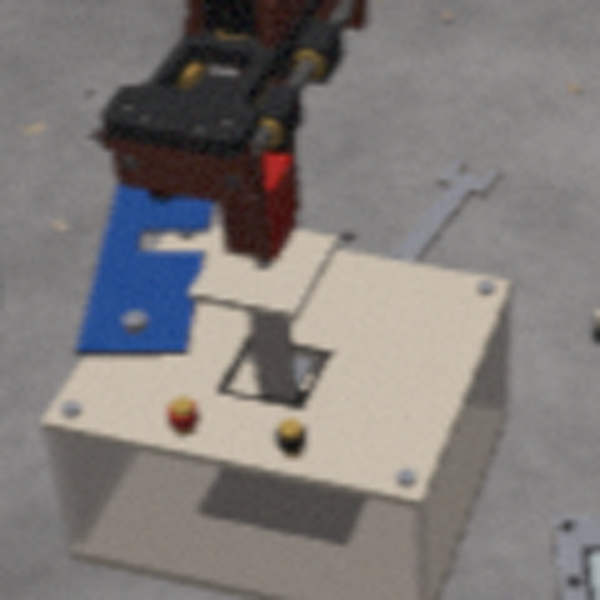

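The electrode is raised, with its stem centred in the port at (275,370). I tip it about the heel.

Call:
apply_moves(increments=[[-0.6,0,-0.008,0,-3.8,0,0],[-0.6,0,-0.016,0.001,-7.6,0,0],[-0.6,0,-0.024,0.002,-11.4,0,0],[-0.6,0,-0.032,0.004,-15.2,0,0],[-0.6,0,-0.04,0.0064,-19,0,0],[-0.6,0,-0.0476,0.0093,-22.8,0,0],[-0.6,0,-0.055,0.0126,-26.6,0,0],[-0.6,0,-0.062,0.0165,-30.4,0,0],[-0.6,0,-0.069,0.021,-34.2,0,0],[-0.6,0,-0.0755,0.0255,-38,0,0],[-0.6,0,-0.0755,0.0255,-38,0,0],[-0.6,0,-0.0755,0.0255,-38,0,0]])

```text
time_s: 8.9
tcp_pos: [0.5222, -0.2104, 0.1949]
orientation: [1.859, 1.818, 0.626]
contact_force: [0.5, 0.2, -3.3]
width: 0.0299
grasp_force: 40.0
```

Run:
```python
from h import *
import cv2
o=r.observe();print(o["q"].round(2),o["contact_force"].round(1),o["width"],o["tcp_pos"])
Rc=R.from_rotvec(o["orientation"]); 
Re=Rc*Rt(0).inv(); h=o["tcp_pos"]-Re.apply(OFF); x=Re.apply([1,0,0]); print("heel",h,"tip",h-.0725*x,"xaxis",x)
for d in (.02,.04,.06,.08,.1,.12,.13): print(d,rel(o["tcp_pos"]+d*x,Rc))
a=viewer.capture("scene")[:,:,::-1][110:250,140:280]
cv2.imwrite("pics/m.png",cv2.resize(a,None,fx=4.2,fy=4.2,interpolation=cv2.INTER_CUBIC))
```

```text
[ 1.32  0.26 -0.95  2.25 -0.37  0.14  0.78] [ 0.5  0.2 -3.3] 0.0299064930711213 [ 0.52216395 -0.21042282  0.19485841]
heel [ 0.59859246 -0.21343845  0.09661337] tip [ 0.54139798 -0.21211863  0.05207912] xaxis [ 0.7888894  -0.01820436  0.61426551]
0.02 [-0. 20. -0.  0.  0.  0.]
0.04 [ 0. 40. -0.  0.  0.  0.]
0.06 [-0. 60. -0.  0.  0.  0.]
0.08 [ 0. 80. -0.  0.  0.  0.]
0.1 [ -0. 100.  -0.   0.   0.   0.]
0.12 [  0. 120.  -0.   0.   0.   0.]
0.13 [  0. 130.   0.   0.   0.   0.]
```

View pics/m.png

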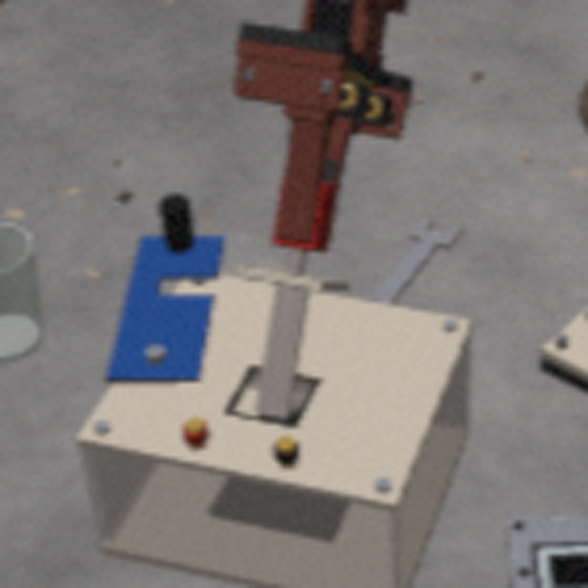

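The head leans to tank -x and the heel sits in the port, clear of the rim. I raise the heel 10 mm to mid-cover first, then draw along the foot line.

Call:
apply_moves(increments=[[-0.6,0.0005,0.003,-0.004,0,0,0],[-0.6,0.001,0.0064,-0.0082,0,0,0],[-0.6,0.001,0.0064,-0.0082,0,0,0],[-0.6,0.001,0.0164,-0.0082,0,0,0],[-0.6,0.001,0.0264,-0.0082,0,0,0],[-0.6,0.001,0.0364,-0.0082,0,0,0],[-0.6,0.001,0.0364,-0.0082,0,0,0]])

```text
time_s: 9.65
tcp_pos: [0.5482, -0.208, 0.2255]
orientation: [1.85, 1.82, 0.627]
contact_force: [0.5, -0.3, -3.0]
width: 0.0294
grasp_force: 40.0
```

```bash
cat >> h.py <<'E'
def stat():
    o=r.observe();print(o["time_s"],o["q"].round(2),o["contact_force"].round(1),round(o["width"],4),o["tcp_pos"].round(4))
    Re=R.from_rotvec(o["orientation"])*Rt(0).inv(); h=o["tcp_pos"]-Re.apply(OFF); x=Re.apply([1,0,0]); print("heel",h.round(4),"tip",(h-.0725*x).round(4),"x",x.round(3))
E
python3 -c "
from h import *
stat()"
```

```text
9.65 [ 1.23  0.22 -0.88  2.18 -0.35  0.21  0.71] [ 0.5 -0.3 -3. ] 0.0294 [ 0.5482 -0.208   0.2255]
heel [ 0.625  -0.211   0.1276] tip [ 0.568  -0.2101  0.0828] x [ 0.787 -0.012  0.617]
```

Call:
apply_moves(increments=[[-0.6,-0.001,0.01,0,0,0,0],[-0.6,-0.001,0.02,0,0,0,0],[-0.6,-0.001,0.03,0,0,0,0],[-0.6,-0.001,0.042,0,0,0,0],[-0.6,-0.001,0.054,0,0,0,0],[-0.6,-0.001,0.066,0,0,0,0],[-0.6,-0.001,0.078,0,0,0,0],[-0.6,-0.001,0.09,0,0,0,0],[-0.6,-0.001,0.1,0,0,0,0],[-0.6,-0.001,0.1,0,0,0,0]])

```text
time_s: 10.65
tcp_pos: [0.6265, -0.2107, 0.2866]
orientation: [1.852, 1.82, 0.628]
contact_force: [-0.1, 0.1, -2.5]
width: 0.0296
grasp_force: 40.0
```

```bash
python3 -c "
from h import *
stat()
c=R.from_rotvec(r.observe()['orientation'])
print(rel(r.observe()['tcp_pos']+[-.04,0,.06],Rt(-.02)))"
```

```text
10.65 [ 0.95  0.22 -0.67  1.97 -0.17  0.37  0.46] [-0.1  0.1 -2.5] 0.0296 [ 0.6265 -0.2107  0.2866]
heel [ 0.7033 -0.2137  0.1887] tip [ 0.6463 -0.2127  0.1439] x [ 0.787 -0.014  0.617]
[ -0.7   5.5 -71.9  38.1  -0.    0.1]
```

Call:
apply_moves(increments=[[-0.6,0,0.0,-0.02,5,0,0],[-0.6,0,0.0,-0.04,11,0,0],[-0.6,0,0.002,-0.055,17,0,0],[-0.6,0,0.004,-0.065,23,0,0],[-0.6,0,0.005,-0.072,29,0,0],[-0.6,0,0.0055,-0.072,35,0,0],[-0.6,0,0.0055,-0.072,38,0,0],[-0.6,0,0.0055,-0.072,38.1,0,0],[-0.6,0,0.0055,-0.072,38.1,0,0],[-0.6,0,0.0055,-0.072,38.1,0,0]])

```text
time_s: 11.65
tcp_pos: [0.5848, -0.2105, 0.3456]
orientation: [-2.242, -2.2, 0.001]
contact_force: [-0.9, -0.2, -2.4]
width: 0.0301
grasp_force: 40.0
```

```bash
python3 -c "
from h import *
stat()
y=.083
tgt=np.array([.5957,.2535])
off=R.from_rotvec([0,0,y]).apply([0,.0015,0])[:2]
print(tgt+off, rel([*(tgt+off),.347],Rt(y)))"
```

```text
11.65 [ 0.63  0.39 -0.51  1.41  0.19  1.39  0.09] [-0.9 -0.2 -2.4] 0.0301 [ 0.5848 -0.2105  0.3456]
heel [ 0.5847 -0.2121  0.2211] tip [ 0.5122 -0.2107  0.2212] x [ 1.    -0.019 -0.001]
[0.59557564 0.25499484] [465.7   1.8  -1.4  -0.    0.   -5.9]
```

Call:
apply_moves(increments=[[-0.6,0.02,0,-0.002,0,0,0],[-0.6,0.06,0,-0.002,0,0,-0.5],[-0.6,0.105,0,-0.002,0,0,-1],[-0.6,0.15,0,-0.002,0,0,-1.5],[-0.6,0.195,0,-0.002,0,0,-2],[-0.6,0.24,0,-0.002,0,0,-3],[-0.6,0.285,0.001,-0.002,0,0,-4],[-0.6,0.33,0.002,-0.002,0,0,-5],[-0.6,0.375,0.002,-0.002,0,0,-5.9],[-0.6,0.415,0.002,-0.002,0,0,-5.9],[-0.6,0.445,0.002,-0.002,0,0,-5.9],[-0.6,0.46,0.002,-0.002,0,0,-5.9]])

```text
time_s: 12.85
tcp_pos: [0.5948, 0.2524, 0.3482]
orientation: [-2.121, -2.315, -0.001]
contact_force: [-0.0, -0.0, -3.3]
width: 0.0297
grasp_force: 40.0
```

Call:
apply_moves(increments=[[-0.6,0.006,0,0,0,0,0],[-0.6,0.006,0,0,0,0,0],[-0.6,0.006,0,0,0,0,0]])

```text
time_s: 13.15
tcp_pos: [0.5961, 0.2533, 0.3478]
orientation: [-2.129, -2.31, 0.003]
contact_force: [-0.1, -0.9, -2.7]
width: 0.0299
grasp_force: 40.0
```

Run:
```python
from h import *
import cv2
stat()
print(rel([.5956,.255,.200],Rt(.083)))
a=viewer.capture("scene")[:,:,::-1][130:290,290:440]
cv2.imwrite("pics/n.png",cv2.resize(a,None,fx=3.7,fy=3.7,interpolation=cv2.INTER_CUBIC))
```

```text
13.15 [-0.04  0.46 -0.66  1.33  0.28  1.44 -0.61] [-0.1 -0.9 -2.7] 0.0299 [0.5961 0.2533 0.3478]
heel [0.5961 0.2516 0.2233] tip [0.5238 0.2457 0.2234] x [ 0.997  0.082 -0.001]
[ 1.900e+00 -2.000e-01  1.478e+02 -1.000e-01  1.000e-01 -1.000e-01]
```

View pics/n.png

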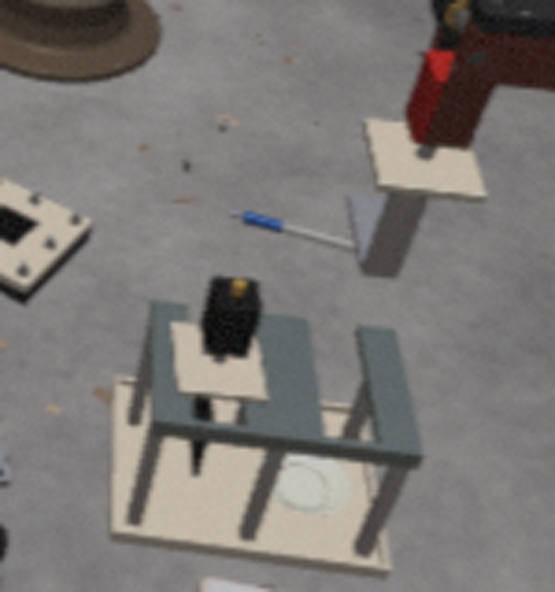

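The electrode hangs upright over the free slot, which lies between the rails at about (340,400); the counter is in the other slot. I cross-check both positions in this view before lowering.

Run:
```python
from h import *
C=lambda P:((proj(P,"scene")-[290,130])*3.7).round(0).tolist()
p=[.5892,.2109,.0828]
print("rack pred",C(place(p,[(.069,.085,.125),(.069,-.085,.125),(-.045,.059,.125),(-.045,.025,.125)])),"seen (420,458),(155,425),(360,328),(308,320)")
e=[.5961,.2516,.082];z=.3478-.039+.006
print("collar pred",C(place(e,[(-.032,-.029,z),(-.032,.029,z),(.032,.029,z),(.032,-.029,z)])),"seen (365,120),(466,148),(486,196),(378,190)")
```

```text
rack pred [[421.0, 455.0], [150.0, 419.0], [356.0, 323.0], [306.0, 317.0]] seen (420,458),(155,425),(360,328),(308,320)
collar pred [[364.0, 116.0], [465.0, 127.0], [486.0, 195.0], [379.0, 183.0]] seen (365,120),(466,148),(486,196),(378,190)
```

Call:
apply_moves(increments=[[-0.6,0.002,0,0.015,0,0,0],[-0.6,0.002,0,0.035,0,0,0],[-0.6,0.002,0,0.055,0,0,0],[-0.6,0.002,0,0.075,0,0,0],[-0.6,0.002,0,0.095,0,0,0],[-0.6,0.002,0,0.115,0,0,0],[-0.6,0.002,0,0.135,0,0,0],[-0.6,0.002,0,0.15,0,0,0],[-0.6,0.002,0,0.165,0,0,0],[-0.6,0.002,0,0.17,0,0,0],[-0.6,0.002,0,0.17,0,0,0],[-0.6,0.002,0,0.17,0,0,0]])

```text
time_s: 14.4
tcp_pos: [0.5954, 0.2578, 0.1784]
orientation: [-2.125, -2.312, 0.0]
contact_force: [0.3, 0.3, -2.5]
width: 0.0298
grasp_force: 40.0
```

```bash
python3 -c "
from h import *
stat()
print(rel([.5956,.255,.164],Rt(.083)))"
```

```text
14.4 [-0.06  0.58 -0.63  1.56  0.37  1.12 -0.69] [ 0.3  0.3 -2.5] 0.0298 [0.5954 0.2578 0.1784]
heel [0.5954 0.2564 0.0539] tip [0.5231 0.2503 0.0539] x [ 0.996  0.084 -0.001]
[-2.8  0.  14.4 -0.  -0.   0.1]
```

Call:
apply_moves(increments=[[-0.6,-0.003,0,0.003,0,0,0],[-0.6,-0.003,0,0.006,0,0,0],[-0.6,-0.003,0,0.009,0,0,0],[-0.6,-0.003,0,0.011,0,0,0],[-0.6,-0.003,0,0.013,0,0,0],[-0.6,-0.003,0,0.014,0,0,0],[-0.6,-0.003,0,0.0145,0,0,0],[-0.6,-0.003,0,0.0145,0,0,0]])

```text
time_s: 15.2
tcp_pos: [0.5952, 0.2546, 0.1641]
orientation: [-2.126, -2.312, 0.002]
contact_force: [-3.3, -2.5, 5.3]
width: 0.0299
grasp_force: 40.0
```

```bash
python3 -c "
from h import *
stat()"
```

```text
15.2 [-0.06  0.59 -0.62  1.58  0.38  1.09 -0.69] [-3.3 -2.5  5.3] 0.0299 [0.5952 0.2546 0.1641]
heel [0.5951 0.2531 0.0396] tip [0.5229 0.247  0.0397] x [ 0.996  0.084 -0.001]
```

Call:
apply_moves(increments=[[-0.2,0,0,0,0,0,0],[0.2,0,0,0,0,0,0],[0.4,0,0,0,0,0,0],[0.4,0,0,0,0,0,0],[0.4,0,0,-0.02,0,0,0],[0.4,0,0,-0.05,0,0,0],[0.4,0,0,-0.08,0,0,0],[0.4,0,-0.03,-0.1,0,0,0],[0.4,0,-0.075,-0.11,0,0,0],[0.4,0,-0.12,-0.11,0,0,0],[0.4,0,-0.12,-0.11,0,0,0]])

```text
time_s: 16.3
tcp_pos: [0.4706, 0.245, 0.274]
orientation: [-2.121, -2.318, 0.005]
contact_force: [-0.7, 0.9, 0.1]
width: 0.0615
grasp_force: 0.0
```

Run:
```python
from h import *
import cv2
stat()
print(rel([.480,-.323,.275],Rt(0)))
a=viewer.capture("top")[:,:,::-1][127:207,98:195]; b=viewer.capture("scene")[:,:,::-1][195:290,300:410]
a=cv2.resize(a,None,fx=4,fy=4,interpolation=cv2.INTER_CUBIC);b=cv2.resize(b,(370,320),interpolation=cv2.INTER_CUBIC)
cv2.imwrite("pics/p.png",np.hstack([a,b]))
```

```text
16.3 [ 0.02  0.3  -0.73  1.73  0.21  1.19 -0.68] [-0.7  0.9  0.1] 0.0615 [0.4706 0.245  0.274 ]
heel [0.4705 0.2432 0.1495] tip [0.3983 0.2368 0.1497] x [ 0.996  0.089 -0.002]
[-5.666e+02 -4.090e+01  1.000e-01 -1.000e-01  1.000e-01  5.100e+00]
```

View pics/p.png

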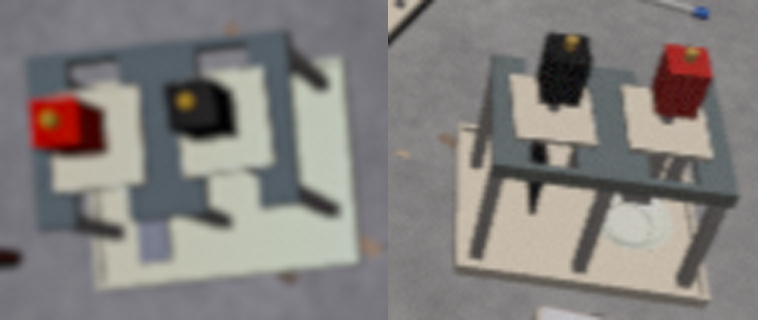

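The red electrode hangs upright in the free slot (collar at (97,137), foot out of the open end), and the counter and dish are in place. I go back to the knob.

Call:
apply_moves(increments=[[0,-0.02,-0.001,0,0,0,0],[0,-0.065,-0.004,0,0,0,0.5],[0,-0.112,-0.008,0,0,0,1],[0,-0.16,-0.011,0,0,0,1.5],[0,-0.208,-0.015,0,0,0,2],[0,-0.256,-0.018,0,0,0,2.5],[0,-0.304,-0.022,0,0,0,3],[0,-0.352,-0.025,0,0,0,3.5],[0,-0.4,-0.029,0,0,0,4],[0,-0.448,-0.032,0,0,0,4.5],[0,-0.496,-0.036,0,0,0,5],[0,-0.54,-0.039,0,0,0,5]])

```text
time_s: 17.6
tcp_pos: [0.4825, -0.3009, 0.273]
orientation: [-2.227, -2.215, 0.003]
contact_force: [1.2, -0.1, 0.1]
width: 0.044
grasp_force: 0.0
```

Call:
apply_moves(increments=[[0,-0.026,-0.002,0,0,0,0],[0,-0.026,-0.002,0,0,0,0],[0,-0.026,-0.002,0,0,0,0],[0,-0.026,-0.002,0,0,0,0]])

```text
time_s: 18.0
tcp_pos: [0.481, -0.3218, 0.2731]
orientation: [-2.222, -2.218, 0.001]
contact_force: [-0.1, 0.8, 0.1]
width: 0.044
grasp_force: 0.0
```

```bash
python3 -c "
from h import *
stat()
print(rel([.480,-.323,.144],Rt(0)))"
```

```text
18.0 [ 0.81  0.33 -0.39  1.64  0.13  1.2   0.38] [-0.1  0.8  0.1] 0.044 [ 0.481  -0.3218  0.2731]
heel [ 0.4808 -0.3232  0.1486] tip [ 0.4083 -0.3231  0.1487] x [ 1.    -0.002 -0.002]
[-1.300e+00 -8.000e-01  1.291e+02 -1.000e-01 -1.000e-01 -1.000e-01]
```

Call:
apply_moves(increments=[[0,-0.001,-0.001,0.025,0,0,0],[0,-0.001,-0.001,0.06,0,0,0],[0,-0.001,-0.001,0.095,0,0,0],[0,-0.001,-0.001,0.12,0,0,0],[0,-0.001,-0.001,0.129,0,0,0],[0,-0.001,-0.001,0.129,0,0,0],[-0.6,-0.001,-0.001,0.129,0,0,0],[-0.8,-0.001,-0.001,0.129,0,0,0],[-0.8,-0.001,-0.001,0.129,0,0,0],[-0.8,-0.001,-0.001,0.129,0,0,0]], squeeze=8)

```text
time_s: 19.0
tcp_pos: [0.4788, -0.3245, 0.1456]
orientation: [-2.225, -2.217, 0.003]
contact_force: [-1.9, -0.3, 6.3]
width: 0.0219
grasp_force: 8.0
```

Run:
```python
from h import *
stat()
piv=np.array([.5979,-.2923]); p=r.observe()["tcp_pos"]
for a in np.linspace(1.85,0.02,12)[1:]:
    t=a+np.pi/2-.0151
    print(a.round(2),rel([*(piv+.122*np.array([np.cos(t),np.sin(t)])),p[2]],Rt(0)).round(0).tolist())
```

```text
19.0 [ 0.79  0.45 -0.37  1.79  0.2   0.94  0.33] [-1.9 -0.3  6.3] 0.0219 [ 0.4788 -0.3245  0.1456]
heel [ 0.4786 -0.3261  0.0211] tip [ 0.4061 -0.3258  0.0212] x [ 1.    -0.004 -0.001]
1.68 [20.0, -2.0, -0.0, -0.0, 0.0, -0.0]
1.52 [40.0, -3.0, -0.0, -0.0, 0.0, -0.0]
1.35 [61.0, 0.0, -0.0, -0.0, 0.0, -0.0]
1.18 [80.0, 6.0, -0.0, -0.0, 0.0, -0.0]
1.02 [98.0, 16.0, -0.0, -0.0, 0.0, -0.0]
0.85 [114.0, 28.0, -0.0, -0.0, 0.0, -0.0]
0.69 [128.0, 43.0, -0.0, -0.0, 0.0, -0.0]
0.52 [139.0, 60.0, -0.0, -0.0, 0.0, -0.0]
0.35 [148.0, 78.0, -0.0, -0.0, 0.0, -0.0]
0.19 [153.0, 98.0, -0.0, -0.0, 0.0, -0.0]
0.02 [155.0, 118.0, -0.0, -0.0, 0.0, -0.0]
```

Call:
apply_moves(increments=[[-0.8,0.02,-0.002,0,0,0,0],[-0.8,0.04,-0.003,0,0,0,0],[-0.8,0.061,0,0,0,0,0],[-0.8,0.08,0.006,0,0,0,0],[-0.8,0.098,0.016,0,0,0,0],[-0.8,0.114,0.028,0,0,0,0],[-0.8,0.128,0.043,0,0,0,0],[-0.8,0.139,0.06,0,0,0,0],[-0.8,0.148,0.078,0,0,0,0],[-0.8,0.153,0.098,0,0,0,0],[-0.8,0.155,0.117,0,0,0,0],[-0.8,0.155,0.117,0,0,0,0]])

```text
time_s: 20.2
tcp_pos: [0.5977, -0.1667, 0.1439]
orientation: [-2.22, -2.218, -0.001]
contact_force: [1.3, 6.2, -1.4]
width: 0.0215
grasp_force: 8.0
```

Run:
```python
from h import *
stat()
piv=np.array([.5979,-.2923]); d=r.observe()["tcp_pos"][:2]-piv
print(np.arctan2(d[1],d[0])-np.pi/2+.0151,np.hypot(*d))
```

```text
20.2 [ 0.48  0.53 -0.4   1.68  0.23  0.99 -0.  ] [ 1.3  6.2 -1.4] 0.0215 [ 0.5977 -0.1667  0.1439]
heel [ 0.5975 -0.1678  0.0194] tip [ 0.525  -0.1678  0.0196] x [ 1.    -0.001 -0.002]
0.016516248294525027 0.12562087089424434
```

Closed to about 0.02 rad. I release, retreat and look once more.

Call:
apply_moves(increments=[[-0.3,0,0,0,0,0,0],[0,0,0,0,0,0,0],[0,0,0,0,0,0,0],[0,0,0,-0.03,0,0,0],[0,0,0,-0.07,0,0,0],[0,0,0,-0.11,0,0,0],[0,0,-0.04,-0.13,0,0,0],[0,0,-0.085,-0.13,0,0,0],[0,0,-0.13,-0.13,0,0,0],[0,0,-0.15,-0.13,0,0,0],[0,0,-0.15,-0.13,0,0,0]])

```text
time_s: 21.3
tcp_pos: [0.4441, -0.1699, 0.2753]
orientation: [2.228, 2.214, -0.004]
contact_force: [0.8, -0.0, -0.3]
width: 0.044
grasp_force: 0.0
```

Run:
```python
from h import *
import cv2
stat()
cv2.imwrite("pics/z.png",cv2.resize(viewer.capture("top")[:,:,::-1],(800,600),interpolation=cv2.INTER_CUBIC))
```

```text
21.3 [ 0.66  0.15 -0.44  1.86  0.07  1.15  0.19] [ 0.8 -0.  -0.3] 0.044 [ 0.4441 -0.1699  0.2753]
heel [ 0.4439 -0.1717  0.1508] tip [ 0.3714 -0.1713  0.1509] x [ 1.    -0.006 -0.001]
```

View pics/z.png

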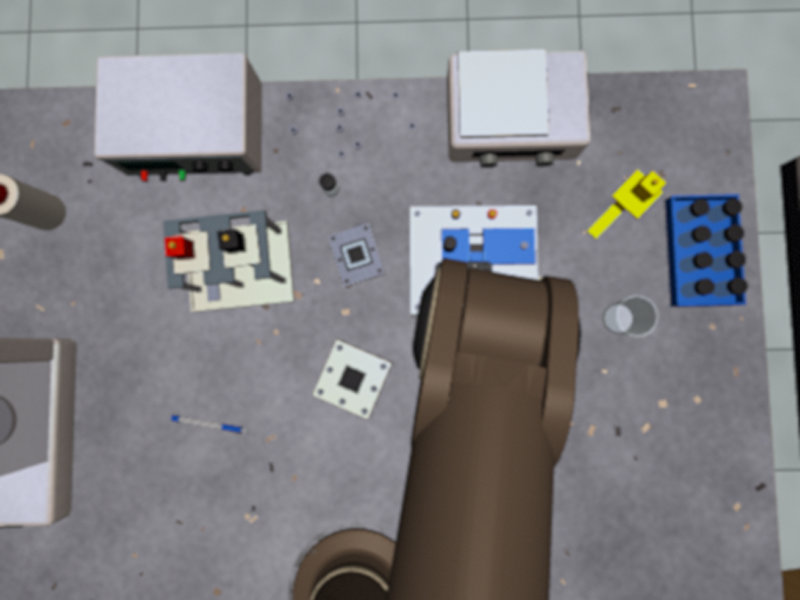

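The shutter is closed and square over the port (knob at (450,243)), the red electrode hangs in the left slot at (178,246), and the bystanders are in place.

```bash
python3 -c "
from rig import sign_off
print(sign_off())"
```

```text
the job is handed in; nothing more can be done
None
```

The red electrode hangs released in the rack's free (left) slot with its foot out of the open end, the shutter is closed to about 0.02 rad, and the job was handed in at about 21 s; no verdict came back.

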